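# Fit a snap ring over a mill's stub shaft

## Task

First push the small red lever on the head of the mill drive fully down, so that it presses the gear wheel away from the ring groove, with the pliers still in their stand. Then take the pliers by their blue handles, squeeze them fully so that the brass snap ring opens, and slide the open ring down over the shaft until it is level with the groove and clear of the gear wheel. Finish holding it there, upright, still squeezed and not leaning on the mill; leave the jars, bottle, mug and peg alone.

Things in the scene. Friction and masses are not known exactly. Their poses are not given: they have to be found in the camera images.
- drive_unit: grain-mill drive, fixed: white housing 130 (x) x 112 (y) x 43 mm high, its -x side roughly to the robot. Origin on the worktop on the axis of the upright steel stub shaft; z up. Shaft 24 mm thick, top at z = 102 mm, its last 10 mm tapering to a 12 mm nose; a white gear wheel, 72 mm across, slides on it. On the +y side a grey head post (y = 40 to 52 mm) up to z = 95 mm bears a red lever.
- groove (a point): centre of the ring groove (6 mm wide, 19 mm diameter) on the shaft axis, 70 mm above the worktop, 32 mm below the nose; the shaft is full 24 mm just above and below it. Axes as drive_unit. The gear wheel's top is 6 mm above this point with the lever up (hiding the groove), 8 mm below it with the lever down.
- presser_lever (a joint): red lever on the head, rad: 0 fully up (arm points 0.5 rad above level), 0.7 fully down at its stop (0.2 rad below level). It pivots about the drive unit's y axis at x = 0, y = 58, z = 80 mm and points to -x. Lowering it moves the gear wheel 14 mm down the shaft. Friction holds it where it is left; about 4 N straight down on its tip moves it.
- lever_tip (a point): centre of the upper face of the red pad (18x16x10 mm) at the end of the lever, 62 mm from its pivot; about 114 mm above the worktop with the lever fully up, 73 mm fully down.
- pliers_stand: wooden stand, fixed: base 95 (x) x 70 (y) x 8 mm, a post and a dark steel socket (14 x 26 mm outside, centre at x = -18 mm, top 68 mm above the worktop). Origin on the worktop under the pivot of the stored pliers, axes as theirs, z up. A small block at x = 41 mm, 16 mm high, bears the ring's far side.
- pliers: upright circlip pliers, 0.16 kg, blue handles up, brass snap ring already on the tips, level, towards +x. Origin at the pivot (73 mm above the worktop as stored), z up, handles apart along y. Handles 14 mm wide (x), blue 22 to 78 mm above the origin. A clip at -x has a 23 mm tongue in the stand's socket: lift straight up 30 mm to free it. Squeezing the handles spreads tips and ring.
- grip (a point): middle between the two handles, 55 mm above the pliers' origin: where to grip from above, fingers closing along the pliers' y axis. Over both handles here 52 mm relaxed, 36 mm squeezed to the stop. Axes as pliers.
- ring_centre (a point): centre of the spread snap ring, at half its 4 mm thickness; 23.5 mm along +x and 55 mm below the pliers' origin, so 110 mm below grip. Axes as pliers. Spread, the ring is 30 mm inside and 38 mm outside; relaxed, about 23 mm inside, too small for the shaft. Its two ears reach back under the tips, to 28 mm from this point.
- left_jaw (a joint): turn of the left handle, rad: 0 relaxed, 0.15 squeezed to the stop (ring fully spread); the other handle moves equally. Return spring: about 5 N on each handle starts it, 11 N holds it at the stop; the stop bears any stronger grip.
- coffee_jar: instant-coffee jar with brown lid, 85x84x165 mm, behind the work; bystander
- sugar_jar: clear jar of sugar with brown cork-like lid, 68x68x135 mm, behind the work; bystander
- lemon_bottle: yellow squeeze bottle with white cap, 60x59x180 mm, behind the work; bystander
- picture_mug: white mug with a dark picture, 83x121x97 mm, near the robot; bystander
- peg_b: small brown clothes peg lying flat, 15x72x12 mm; bystander
There are look-alikes about, which are no part of the job. Leave any green look-alike of the pliers alone.

How it is judged:
On the way:
1. the lever is fully down while the pliers still hang in their stand (value of joint presser_lever above 0.6 rad and distance of pliers from where it was at the start of the episode below 0.02 m), for 0.2 s.
At the end, for the whole second after the job is handed in: Lever down (over 0.6 rad); fingers hold the pliers squeezed (left_jaw over 0.12 rad, over 4 N), upright within 0.15 rad, still; ring round the shaft, centre within 5 mm of the axis and from 4 mm above to 4.5 mm below the groove centre, pressing on the mill with less than 6 N (value of joint presser_lever above 0.6 rad and value of joint left_jaw above 0.12 rad and z of ring_centre in the frame of groove between -0.0045 and 0.004 m and horizontal distance between ring_centre and groove below 0.005 m and angle between pliers's own z axis and vertical below 0.15 rad and contact force between the fingers and pliers above 4 N and contact force between pliers and drive_unit below 6 N and linear speed of pliers below 0.02 m/s); the arm keeps its last pose, push and grip.
It fails at once if a bystander (jar, bottle, mug or peg) is shifted more than 3 cm or knocked over (distance of any of coffee_jar, sugar_jar, lemon_bottle, picture_mug, peg_b from where it was at the start of the episode above 0.03 m or angle between any of coffee_jar, sugar_jar, lemon_bottle, picture_mug's own z axis and vertical above 0.6 rad).
It also fails if it takes over 58 s, if anything falls off the work surface, if the arm or the gripper's body presses on something with over 40 N, if the wrist force passes 120 N, or if a joint passes its speed limit or range.

## Robot

A 6-joint arm with a two-finger parallel gripper is mounted at the origin on a cart in front of the work surface, level with it; the furniture and walls round the work are solid. World frame = base frame: x ahead of the robot, y to its left, z up, the work surface at z = 0. Lengths are in m, angles in rad, forces in N, time in s.
With the tool pointing down it reaches from about 0.3 to 0.875 m from the base axis. Payload 6.4 kg.
Tool frame: the origin (TCP) lies on the centre line of the jaws, within the pads' length; the fingertips stand 25 mm ahead of it and the grasp point (between the pads) lies 6 mm ahead of it (ctrl.tip_reach is the distance from the TCP to the fingertips, in m); z points along the fingers, y is the line along which they close (so a half turn about z gives the same grasp; the last joint's range is limited). The gripper opens to 85 mm and grips with 20 to 120 N. Pads are 22 mm wide; open, the fingers measure 114 mm over their backs; the gripper's body (76 mm by 85 mm) begins 54 mm behind the grasp point. The pads swing forward as they close: fully open they stand 13 mm farther back than shut.
Start: joints at [0.999, 0.181, 1.607, -0, 1.354, -0.206], TCP at [0.206, 0.537, 0.256] pointing down, gripper open.
Joint ranges: [-2.99, 2.99], [-0.89, 2.07], [0.3, 2.58], [-1.14, 4.28], [0, 2.63], [-3.12, 3.12]. Speed limits (rad/s): [2.57, 2.57, 3.01, 3.14, 3.14, 3.14].

## Interface

Orientations are given as a unit quaternion [w, x, y, z].
In Python, from bench import ctrl gives the robot as it stands.
- The arm moves only by the tool servo_tool, never from a script. Its argument "motion" is a list that holds one entry, the list of rows, each a list of 5 numbers: the shift along the tool's x, y, z in cm, then the turn about the tool's z in degrees, then the closure, from -1 (fully open) to 1 (shut). In form: [[[dx, dy, dz, twist, claw], ...]]. A call has 1 to 5 rows; each row is the pose to reach, as a shift and turn from the pose commanded when the call began, along the tool's axes at that moment; what a row does not reach only later rows make up. A row lasts 1/10 s, in which the tool goes at most 50 mm and 8.59 degrees, less where a joint would pass 70% of its speed; a pose out of reach is approached as far as the arm can. A call with a gripper value outside its range is refused whole. The fingers move at their own pace and stop on an object; the grip force is fixed at half the most. Time passes only in rows, so rows that repeat a pose let the fingers close. It gives the time, the measured TCP pose, the force, the opening and the grip force at its end, in the units of the state.
- ctrl.get_obs(): the state, without advancing time (a new reading comes with each control period).
- ctrl.camera(name): name is "scene" or "top"; returns a dict with "pixels" (400x640x3 uint8, red, green, blue), "depth" (400x640 float32, m along the optical axis (not along the pixel's ray), 0 where there is no reading), "fx", "fy", "cx", "cy" (pixels), "R" (3x3) and "t" (3): a world point X has camera coordinates R X + t. Camera axes: x right, y down, z forward; pixel columns grow to the right and rows downward; lengths in m; the calibration is good to about 2 mm. A picture is of the moment at which its call begins.
- ctrl.hand_in(): hands the job in; it is judged then, once.
The state is a dict: "time_s": time; "q": joint angles; "dq": joint speeds; "joint_efforts": joint torques, N m; "eef_pos": TCP position; "eef_rot": TCP orientation; "wrist_force": force on the tool from outside, world axes, zero at the start; "torque": the same for the moment, N m; "opening": opening from 0.0 (shut) to 1.0 (fully open); "grasp_force": force on a finger pad.
Only numpy, scipy, OpenCV 4.12 (cv2) and the standard library are available. Lean on these libraries where they do the work, as an engineer would, in place of code of your own. Each camera call takes 0.05 s, during which the arm holds its last target. There are 200 camera calls.

## Working session

There is one attempt and no reset: what is moved stays moved. The work goes in short steps, Python scripts to look and compute and a tool call to move; the robot and the scene stay as the last step left them, time stands still between calls to the robot, and variables do not carry over. Pictures are saved under pics/ and viewed, at most 10 in all, crops included, and the job is handed in when it is done.

Besides the shell and the picture viewer there is one more tool, called as a command line: name --argument value ..., lists and objects as JSON in quotes. servo_tool: Moves the arm, as the interface text tells. Its arguments: {"type":"object","properties":{"motion":{"type":"array"}},"required":["motion"]}

```bash
mkdir -p pics; cat > h.py <<'E'
import numpy as np, cv2
from bench import ctrl
def cam(n, save=None):
    c=ctrl.camera(n)
    if save:
        cv2.imwrite('pics/'+save, c['pixels'][:,:,::-1])
        np.savez('pics/'+save[:-4]+'.npz', **c)
    return c
def load(f): return dict(np.load('pics/'+f+'.npz'))
def pts(c):
    z=c['depth']; v,u=np.indices(z.shape)
    P=np.stack([(u-c['cx'])/c['fx']*z,(v-c['cy'])/c['fy']*z,z],-1)
    return (P-c['t'])@c['R']
def ray(c,u,v):
    d=np.array([(u-c['cx'])/c['fx'],(v-c['cy'])/c['fy'],1.])@c['R']
    return -c['R'].T@c['t'], d
def onz(c,u,v,z):
    o,d=ray(c,u,v); return o+d*(z-o[2])/d[2]
def two(c1,p1,c2,p2):
    o,d=ray(c1,*p1);o2,d2=ray(c2,*p2)
    s=np.linalg.lstsq(np.stack([d,-d2],1),o2-o,rcond=None)[0]
    a,b=o+s[0]*d,o2+s[1]*d2
    return (a+b)/2,np.linalg.norm(a-b)
E
python3 - <<'E'
from h import *
for n in('scene','top'):
    c=cam(n,n+'0.png'); print(n,c['fx'],c['cx'],c['cy'],np.round(c['R'],3).tolist(),np.round(-c['R'].T@c['t'],3), (c['depth']>0).mean())
print(ctrl.get_obs(), ctrl.tip_reach)
E
```

```text
scene 502.5442029416138 327.7490582876802 197.86474332039577 [[0.905, -0.426, -0.003], [-0.214, -0.45, -0.867], [0.368, 0.785, -0.498]] [ 0.129 -0.693  0.661] 0.99615234375
top 458.44574792410117 316.06247140341884 197.7149753809552 [[-0.001, -1.0, 0.019], [-0.981, -0.002, -0.193], [0.193, -0.019, -0.981]] [0.359 0.155 0.946] 0.9962109375
{'time_s': 0.1, 'q': array([ 9.98720111e-01,  1.81494725e-01,  1.60789995e+00,  3.08815393e-05,
        1.35378370e+00, -2.06299358e-01]), 'dq': array([ 0.00116948, -0.00020207, -0.00142901, -0.00064421,  0.00167929,
        0.00080401]), 'joint_efforts': array([ 5.36348434e-04, -4.45868003e+01, -3.52241135e+01, -3.01396676e-04,
        3.97844546e-03,  3.07893265e-05]), 'eef_pos': array([0.20538968, 0.53658569, 0.25546237]), 'eef_rot': array([-3.14790644e-04,  1.81873809e-01,  9.83321559e-01, -7.27851561e-04]), 'wrist_force': array([ 0.11258495,  0.21360894, -0.27534156]), 'torque': array([-0.00765264, -0.0191493 ,  0.00313734]), 'grasp_force': 0.0, 'opening': 0.9979324897258687} 0.025
```

View pics/scene0.png

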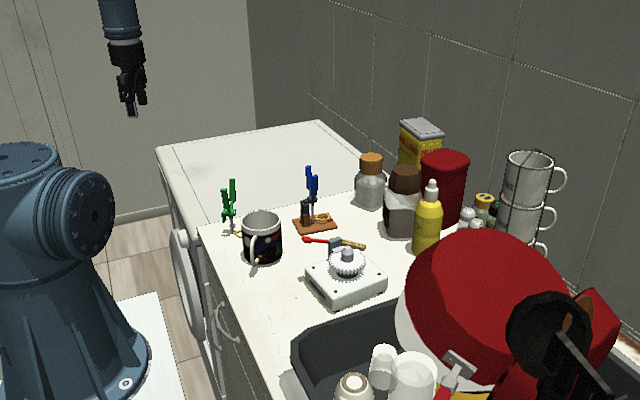

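View pics/top0.png

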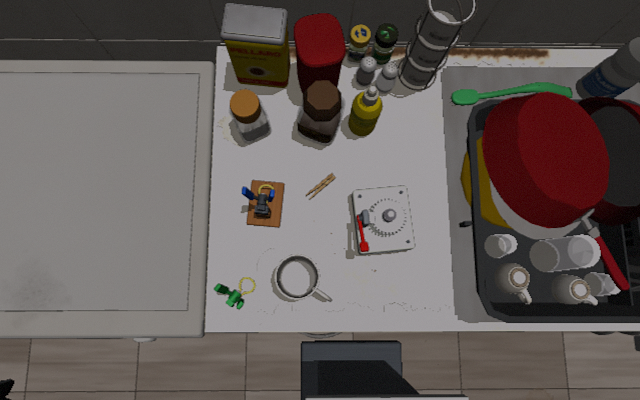

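The scene view shows the blue pliers in their wooden stand at about (312,190), a green look-alike at (228,205), the mill at (347,275) and its red lever at (310,240). In the top view the blue pliers are at (260,200), the green ones at (232,295), the mill shaft at (389,215) and the lever at (362,235). The blue pair fits the description: blue handles, in the wooden stand, with the brass ring on its tips. I'll confirm this in one enlarged crop and measure.

```bash
python3 - <<'E'
from h import *
s,t=load('scene0'),load('top0')
a=cv2.resize(t['pixels'][170:260,230:420],None,fx=4,fy=4,interpolation=cv2.INTER_CUBIC)[:, :,::-1]
b=cv2.resize(s['pixels'][155:215,270:400][:, :],None,fx=4,fy=4,interpolation=cv2.INTER_CUBIC)[:,:,::-1]
im=np.zeros((600,760,3),np.uint8); im[:360]=a; im[360:600,:520]=b
cv2.imwrite('pics/crop1.png',im)
for n,c in(('s',s),('t',t)):
    P=pts(c); hsv=cv2.cvtColor(c['pixels'],cv2.COLOR_RGB2HSV)
    reg=(P[...,0]>.3)&(P[...,0]<.75)&(P[...,1]>-.15)&(P[...,1]<.36)&(P[...,2]<.25)
    for name,lo,hi in(('blue',(105,120,40),(130,255,255)),('red',(0,170,90),(6,255,255)),('brass',(20,120,120),(32,255,255))):
        m=cv2.inRange(hsv,lo,hi)
        m=(m>0)&reg
        k,l,st,ce=cv2.connectedComponentsWithStats(m.astype(np.uint8))
        for i in range(1,k):
            if st[i,4]>8:
                q=P[l==i]; print(n,name,st[i],ce[i].round(1),np.median(q,0).round(3),q.min(0).round(3),q.max(0).round(3))
E
```

```text
s blue [306 166  12  31 229] [311.3 181. ] [0.524 0.225 0.125] [0.516 0.212 0.084] [0.535 0.27  0.15 ]
s red [302 236  26   7  79] [312.3 239.5] [0.439 0.05  0.107] [0.422 0.043 0.089] [0.477 0.055 0.116]
s brass [416 199  27  52 821] [430.1 220.5] [0.696 0.017 0.104] [0.678 0.008 0.023] [0.73  0.053 0.136]
s brass [314 213  16   8  42] [321.7 217.1] [0.549 0.236 0.021] [0.529 0.225 0.016] [0.566 0.257 0.024]
s brass [233 231   8   7  18] [235.9 233.6] [0.349 0.284 0.005] [0.343 0.261 0.003] [0.352 0.293 0.008]
t blue [242 187  12  13  86] [247.4 192.9] [0.527 0.263 0.137] [0.523 0.257 0.1  ] [0.536 0.271 0.153]
t blue [269 190   5  10  35] [271.1 194. ] [0.523 0.219 0.147] [0.519 0.216 0.118] [0.53  0.226 0.152]
t red [357 216  11  36 138] [361.9 237. ] [0.446 0.054 0.105] [0.425 0.046 0.046] [0.494 0.061 0.117]
t brass [358  92  23  20 135] [369.6 104.3] [0.697 0.037 0.13 ] [0.687 0.017 0.125] [0.727 0.059 0.162]
t brass [258 184  16  10  41] [263.8 187.1] [0.565 0.249 0.02 ] [0.551 0.226 0.009] [0.57  0.258 0.024]
t brass [239 278  16  17  59] [246.3 285.5] [0.363 0.278 0.005] [0.347 0.262 0.002] [0.379 0.292 0.01 ]
```

View pics/crop1.png

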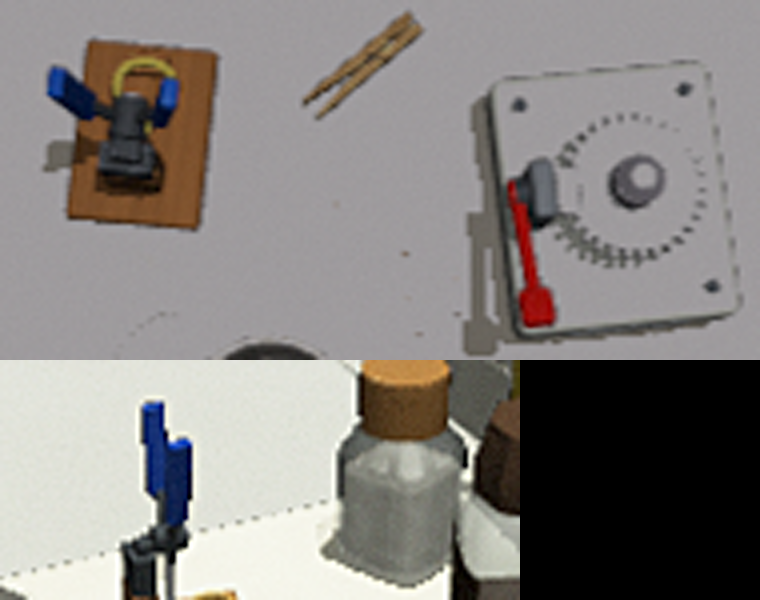

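The crop confirms it: blue handles over the wooden stand with the brass ring at crop (145,70), towards +x. The mill is at the right with its red lever up, and the peg lies between them. Next I'll measure precisely.

```bash
python3 - <<'E'
from h import *
s,t=load('scene0'),load('top0')
def rect(P,m):
    (c,sz,a)=cv2.minAreaRect(P[m][:,:2].astype(np.float32)*1000); return np.round(c,1),np.round(sz,1),round(a,1)
Ps,Pt=pts(s),pts(t)
for n,c,P in(('s',s,Ps),('t',t,Pt)):
    hsv=cv2.cvtColor(c['pixels'],cv2.COLOR_RGB2HSV)
    near=(abs(P[...,0]-.50)<.1)&(abs(P[...,1])<.08)
    m=near&(abs(P[...,2]-.043)<.004); print(n,'housing',rect(P,m),np.median(P[m][:,2]))
    nb=(abs(P[...,0]-.50)<.03)&(abs(P[...,1])<.035)&(P[...,2]>.084)
    q=P[nb]; print('shaft',len(q),q.min(0),q.max(0),np.median(q,0))
    tp=nb&(P[...,2]>.0985); print('nose',rect(P,tp),P[tp].mean(0), np.argwhere(tp).mean(0)[::-1])
    red=(cv2.inRange(hsv,(0,170,60),(6,255,255))>0)&near&(P[...,0]<.447)&(P[...,2]>.09)
    print('pad',red.sum(),P[red].mean(0),P[red].min(0),P[red].max(0),np.argwhere(red).mean(0)[::-1])
    st=(cv2.inRange(hsv,(3,90,40),(18,255,200))>0)&(abs(P[...,0]-.53)<.08)&(abs(P[...,1]-.237)<.06)&(abs(P[...,2]-.008)<.004)
    print('base',rect(P,st),np.median(P[st][:,2]))
    bl=(cv2.inRange(hsv,(105,100,30),(130,255,255))>0)&(abs(P[...,1]-.24)<.06)
    for lab,mm in(('L',bl&(P[...,1]>.24)),('R',bl&(P[...,1]<.24))):
        q=P[mm&(P[...,2]>.145)]; 
        if len(q): print('handle',lab,len(q),q.mean(0),q.min(0),q.max(0))
E
```

```text
s housing (array([493.1,   3.7]), array([131.4, 114.1]), 5.5) 0.0441226513214611
shaft 137 [ 0.48065273 -0.01323176  0.08430381] [0.50540008 0.0101794  0.10490819] [ 0.49024957 -0.00618775  0.09595459]
nose (array([492.9,  -2.2]), array([14.1, 17.1]), 9.7) [ 0.4925375  -0.00211989  0.10212724] [346.93181818 248.25      ]
pad 56 [0.43217947 0.04755781 0.10936979] [0.42196173 0.04260459 0.09880842] [0.44663616 0.05398724 0.11559965] [307.28571429 239.41071429]
base (array([529.4, 239.7]), array([71.4, 93.7]), 85.3) 0.009338885965707299
handle L 11 [0.52810087 0.26576167 0.14748269] [0.52273019 0.26190731 0.14513458] [0.533528   0.26971229 0.14891854]
handle R 14 [0.52312413 0.21555946 0.14785372] [0.51787859 0.21249059 0.14542043] [0.52892102 0.21898903 0.14978624]
t housing (array([495.2,   3.3]), array([129.8, 111.8]), 5.7) 0.04393910199048753
shaft 136 [ 0.48389733 -0.01230433  0.08408042] [0.50747754 0.01105348 0.10566759] [0.49423828 0.00074999 0.09867999]
nose (array([496. ,  -0.9]), array([18.5, 16.4]), 42.5) [ 0.49533244 -0.00063762  0.10166742] [390.62857143 213.65714286]
pad 70 [0.43451189 0.05251328 0.11103187] [0.42495014 0.04591729 0.10441598] [0.44567678 0.05915069 0.11704466] [363.57142857 245.75714286]
base (array([532.2, 242.8]), array([68.2, 93.8]), 84.6) 0.008889677263735745
handle L 35 [0.52892611 0.26725416 0.14893711] [0.52306867 0.26272371 0.14513457] [0.53570875 0.27148687 0.15281074]
handle R 28 [0.52442493 0.2180052  0.1488268 ] [0.51878166 0.21435095 0.1457273 ] [0.53026708 0.22166399 0.15174409]
```

servo_tool --motion '[[[-3.5, -3.4, 0.5, -4, 1], [-7, -6.8, 1, -8, 1], [-10.5, -10.2, 1.5, -12, 1], [-14, -13.6, 2, -16, 1], [-17.5, -17, 2.5, -16, 1]]]'

```text
time_s: 0.6
eef_pos: [0.3084, 0.3138, 0.2308]
eef_rot: [-0.0, 0.042, 0.999, -0.0]
wrist_force: [1.1, -0.4, -0.6]
opening: 0.146
grasp_force: 0.0
```

servo_tool --motion '[[[-2.5, -4, 0, 0, 1], [-5, -8, 0.5, 0, 1], [-7.5, -12, 1.5, 0, 1], [-10, -16, 2.5, 0, 1], [-12.3, -20.5, 3.5, 0, 1]]]'

```text
time_s: 1.1
eef_pos: [0.4131, 0.1004, 0.1963]
eef_rot: [0.0, 0.043, 0.999, 0.0]
wrist_force: [1.0, -0.0, 0.1]
opening: 0.001
grasp_force: 0.0
```

servo_tool --motion '[[[-1.2, -2.3, 1.5, 0, 1], [-2.4, -4.6, 2.5, 0, 1], [-2.4, -4.6, 2.5, 0, 1]]]'

```text
time_s: 1.4
eef_pos: [0.4324, 0.0519, 0.1701]
eef_rot: [-0.001, 0.045, 0.999, -0.0]
wrist_force: [0.1, 0.5, 0.2]
opening: -0.004
grasp_force: 0.0
```

```bash
python3 - <<'E'
from h import *
s=cam('scene','s1.png');t=cam('top','t1.png')
print(ctrl.get_obs()['eef_pos'],ctrl.get_obs()['opening'])
a=cv2.resize(t['pixels'][160:270,310:440],None,fx=3,fy=3)
b=cv2.resize(s['pixels'][170:300,270:400],None,fx=3,fy=3)
im=np.zeros((390,780,3),np.uint8); im[:330,:390]=a; im[:,390:]=b
cv2.imwrite('pics/crop2.png',im[:,:,::-1])
E
```

```text
[0.43203057 0.05409077 0.17115769] 0.0012159113879207767
```

View pics/crop2.png

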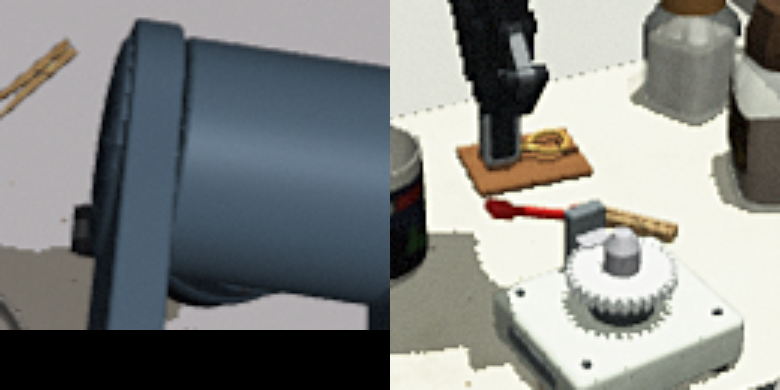

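The picture shows the closed fingertips at crop (500,160), above the red pad at (500,208). I'll press down now.

servo_tool --motion '[[[0, -0.2, 1.5, 0, 1], [0, -0.2, 3, 0, 1], [0, -0.2, 4, 0, 1], [0, -0.2, 5, 0, 1], [0, -0.2, 6, 0, 1]]]'

```text
time_s: 2.0
eef_pos: [0.4324, 0.0528, 0.1115]
eef_rot: [0.0, 0.043, 0.999, 0.0]
wrist_force: [-2.7, -0.4, 3.5]
opening: 0.002
grasp_force: 1.8
```

servo_tool --motion '[[[0, 0, 0.5, 0, 1], [0, 0, 0.9, 0, 1], [0, 0, 1.2, 0, 1], [0, 0, 1.3, 0, 1]]]'

```text
time_s: 2.4
eef_pos: [0.4325, 0.0525, 0.0987]
eef_rot: [0.0, 0.043, 0.999, 0.0]
wrist_force: [-3.2, 3.2, 10.0]
opening: -0.002
grasp_force: 5.1
```

servo_tool --motion '[[[0, 0, 0.1, 0, 1], [0, 0, 0.2, 0, 1], [0, 0, 0.2, 0, 1], [0, 0, 0.2, 0, 1]]]'

```text
time_s: 2.8
eef_pos: [0.4327, 0.0525, 0.0981]
eef_rot: [0.0, 0.043, 0.999, 0.0]
wrist_force: [-7.0, 4.2, 18.2]
opening: 0.003
grasp_force: 9.7
```

servo_tool --motion '[[[0, 0, -2, 0, 1], [0, 0, -5, 0, 1], [0, 0, -9, 0, 0], [1, 3, -13, 0, -1], [2, 7, -13, 0, -1]]]'

```text
time_s: 3.3
eef_pos: [0.4224, 0.1232, 0.2325]
eef_rot: [0.006, 0.045, 0.999, -0.0]
wrist_force: [0.8, 1.1, -0.1]
opening: 0.505
grasp_force: 0.0
```

```bash
python3 - <<'E'
from h import *
s=cam('scene','s2.png')
P=pts(s); hsv=cv2.cvtColor(s['pixels'],cv2.COLOR_RGB2HSV)
red=(cv2.inRange(hsv,(0,170,60),(6,255,255))>0)&(abs(P[...,0]-.46)<.07)&(abs(P[...,1]-.05)<.05)
q=P[red]; print(red.sum(),q.min(0),q.max(0)); print('far end',q[q[:,0]<.443].mean(0),q[q[:,0]<.443].max(0))
# slope: fit z against distance along x
q=q[q[:,0]>.446]; k=np.polyfit(q[:,0],q[:,2],1); print(k, np.arctan(k[0]/1.0))
E
```

```text
108 [0.418917   0.04086798 0.06599925] [0.47768388 0.05612099 0.08255579]
far end [0.42862587 0.0479627  0.07212108] [0.44295641 0.05560388 0.07646631]
[ 0.19629188 -0.0128599 ] 0.19382753473273207
```

The lever measures 0.19 rad below level, so it is fully down. Now I'll move over the pliers' grip.

servo_tool --motion '[[[-2.5, 3.2, 0, 0, -1], [-5, 6.4, 0, 0, -1], [-7.5, 9.6, 0.5, 0, -1], [-9.3, 12.7, 1.5, 0, -1], [-9.3, 12.7, 1.5, 0, -1]]]'

```text
time_s: 3.85
eef_pos: [0.5231, 0.2444, 0.209]
eef_rot: [-0.001, 0.042, 0.999, -0.0]
wrist_force: [-0.6, -0.4, -1.2]
opening: 1.001
grasp_force: 0.0
```

```bash
python3 - <<'E'
from h import *
print({k:np.round(v,4) for k,v in ctrl.get_obs().items() if k in('eef_pos','eef_rot','opening','wrist_force')})
s=cam('scene','s3.png');t=cam('top','t3.png')
a=cv2.resize(t['pixels'][140:250,200:330],None,fx=3,fy=3)
b=cv2.resize(s['pixels'][110:240,250:380],None,fx=3,fy=3)
im=np.zeros((390,780,3),np.uint8); im[:330,:390]=a; im[:,390:]=b
cv2.imwrite('pics/crop3.png',im[:,:,::-1])
E
```

```text
{'eef_pos': array([0.5231, 0.2444, 0.209 ]), 'eef_rot': array([-9.000e-04,  4.210e-02,  9.991e-01, -0.000e+00]), 'wrist_force': array([-0.6493, -0.4281, -1.2028]), 'opening': np.float64(1.0009)}
```

View pics/crop3.png

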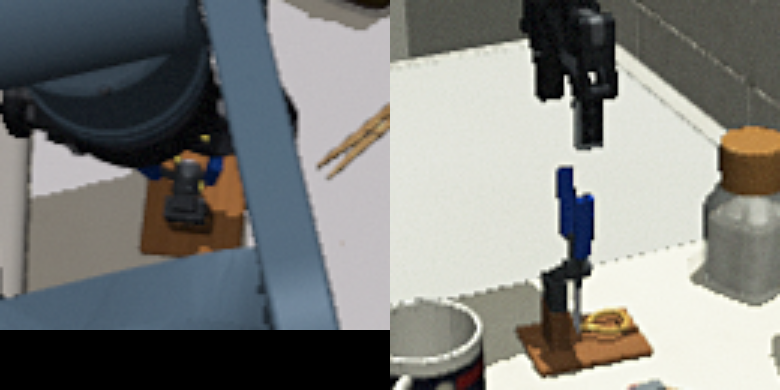

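The open fingers, at crop (548,90) and (590,140), straddle the blue handles at (565,185) and (583,215). I'll descend with a small correction.

servo_tool --motion '[[[-0.3, -0.25, 0, 0, -1], [-0.3, -0.25, 2, 0, -1], [-0.3, -0.25, 4, 0, -1], [-0.3, -0.25, 6, 0, -1], [-0.3, -0.25, 7.5, 0, -1]]]'

```text
time_s: 4.45
eef_pos: [0.5246, 0.2382, 0.1362]
eef_rot: [0.0, 0.044, 0.999, -0.0]
wrist_force: [0.0, -0.3, -0.1]
opening: 1.002
grasp_force: 0.0
```

servo_tool --motion '[[[0, 0, 0, 0, -1], [0, 0, 0, 0, -1]]]'

```text
time_s: 4.65
eef_pos: [0.5251, 0.239, 0.1372]
eef_rot: [0.0, 0.044, 0.999, 0.0]
wrist_force: [0.0, 0.6, 0.8]
opening: 0.998
grasp_force: 0.0
```

servo_tool --motion '[[[-0.1, 0.25, 0.3, 0, -1], [-0.1, 0.25, 0.3, 0, -1], [-0.1, 0.25, 0.3, 0, -1]]]'

```text
time_s: 4.95
eef_pos: [0.5264, 0.2421, 0.1342]
eef_rot: [0.0, 0.043, 0.999, 0.0]
wrist_force: [-0.8, -0.9, 0.3]
opening: 1.0
grasp_force: 0.0
```

servo_tool --motion '[[[0, 0, 0, 0, 0.1], [0, 0, 0, 0, 0.1], [0, 0, 0, 0, 0.2], [0, 0, 0, 0, 0.2], [0, 0, 0, 0, 0.3]]]'

```text
time_s: 5.45
eef_pos: [0.5275, 0.2429, 0.1363]
eef_rot: [0.002, 0.043, 0.999, 0.001]
wrist_force: [-2.3, 2.4, 13.8]
opening: 0.396
grasp_force: 58.9
```

Opening is 0.396 (34 mm) at 59 N, so the pliers are squeezed to the stop. Lifting straight up.

servo_tool --motion '[[[0, 0, 0, 0, 1], [0, 0, -0.4, 0, 1], [0, 0, -1, 0, 1], [0, 0, -2, 0, 1], [0, 0, -3, 0, 1]]]'

```text
time_s: 5.95
eef_pos: [0.5258, 0.2417, 0.1637]
eef_rot: [-0.0, 0.043, 0.999, -0.0]
wrist_force: [-0.8, 1.9, -2.2]
opening: 0.393
grasp_force: 61.0
```

servo_tool --motion '[[[0, 0, -1.5, 0, 1], [0, 0, -3.5, 0, 1], [0, 0, -6, 0, 1], [0, 0, -9, 0, 1], [0, 0, -11, 0, 1]]]'

```text
time_s: 6.45
eef_pos: [0.5262, 0.2417, 0.2768]
eef_rot: [0.001, 0.043, 0.999, 0.0]
wrist_force: [1.9, -0.5, -1.7]
opening: 0.392
grasp_force: 61.0
```

servo_tool --motion '[[[0, 0, 0, 0, 1], [0, 0, 0, 0, 1]]]'

```text
time_s: 6.65
eef_pos: [0.5257, 0.2417, 0.2737]
eef_rot: [0.0, 0.043, 0.999, -0.0]
wrist_force: [-0.2, -0.3, -3.2]
opening: 0.393
grasp_force: 61.0
```

```bash
python3 - <<'E'
from h import *
s=cam('scene','s4.png');t=cam('top','t4.png')
print(ctrl.get_obs()['eef_pos'])
a=cv2.resize(t['pixels'][140:250,200:330],None,fx=3,fy=3)
b=cv2.resize(s['pixels'][110:240,250:380],None,fx=3,fy=3)
im=np.zeros((390,780,3),np.uint8); im[:330,:390]=a; im[:,390:]=b
cv2.imwrite('pics/crop4.png',im[:,:,::-1])
for n,c in(('s',s),('t',t)):
    P=pts(c); hsv=cv2.cvtColor(c['pixels'],cv2.COLOR_RGB2HSV)
    m=(cv2.inRange(hsv,(18,90,80),(34,255,255))>0)&(abs(P[...,0]-.55)<.06)&(abs(P[...,1]-.24)<.06)&(P[...,2]>.08)&(P[...,2]<.25)
    q=P[m]; print(n,m.sum(),np.median(q,0),q.min(0),q.max(0))
E
```

```text
[0.52503734 0.24152263 0.27196769]
s 38 [0.54927408 0.22882477 0.1573976 ] [0.52504732 0.21989729 0.15445964] [0.56333598 0.25578773 0.1603102 ]
t 23 [0.5313339  0.22773141 0.15804033] [0.52267281 0.22263584 0.15262932] [0.53877015 0.22993277 0.17443027]
```

View pics/crop4.png

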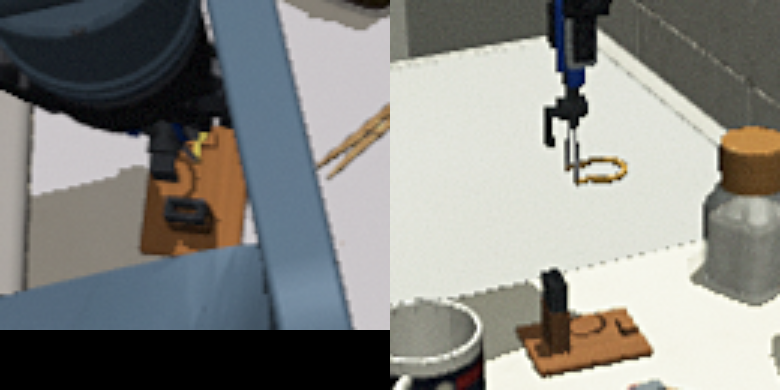

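The pliers are free and upright. In the crop the ring is at (600,168), level, and the empty stand is below. Moving over the shaft.

servo_tool --motion '[[[0.3, -3, 0, 0, 1], [1, -7.5, 0, 0, 1], [1.8, -12, 0, 0, 1], [2.5, -16.5, 0.5, 0, 1], [3, -21, 1.2, 0, 1]]]'

```text
time_s: 7.25
eef_pos: [0.4765, 0.034, 0.2602]
eef_rot: [-0.001, 0.043, 0.999, 0.0]
wrist_force: [0.2, 0.1, -1.9]
opening: 0.393
grasp_force: 61.0
```

servo_tool --motion '[[[0.2, -2, 0.5, 0, 1], [0.3, -3.4, 1, 0, 1], [0.3, -3.4, 1.2, 0, 1], [0.3, -3.4, 1.2, 0, 1], [0.3, -3.4, 1.2, 0, 1]]]'

```text
time_s: 7.75
eef_pos: [0.4719, 0.0024, 0.2492]
eef_rot: [-0.001, 0.043, 0.999, 0.0]
wrist_force: [-0.2, 0.9, -1.9]
opening: 0.39
grasp_force: 61.1
```

```bash
cat >> h.py <<'E'
from scipy.optimize import least_squares
def ringfit(c,zr,dbg=True):
    P=pts(c); hsv=cv2.cvtColor(c['pixels'],cv2.COLOR_RGB2HSV)
    m=(cv2.inRange(hsv,(15,80,60),(34,255,255))>0)&(abs(P[...,0]-.5)<.06)&(abs(P[...,1])<.06)&(abs(P[...,2]-zr)<.02)
    uv=np.argwhere(m)[:,::-1]
    W=np.array([onz(c,u,v,zr) for u,v in uv]) if len(uv) else np.zeros((0,3))
    f=least_squares(lambda p:np.hypot(W[:,0]-p[0],W[:,1]-p[1])-.0170,[.495,0],loss='soft_l1',f_scale=.001)
    print('ring',len(uv),'z',np.median(P[m][:,2]),'ctr',f.x,'rms',np.sqrt(np.mean(f.fun**2)),W.min(0)[:2],W.max(0)[:2]); return f.x
def shaft(c):
    P=pts(c); m=(abs(P[...,0]-.495)<.02)&(abs(P[...,1])<.02)&(P[...,2]>.0985)&(P[...,2]<.106)
    print('nose',m.sum(),P[m].mean(0)); return P[m].mean(0)
E
python3 - <<'E'
from h import *
p=ctrl.get_obs()['eef_pos'];print(p,ctrl.get_obs()['eef_rot'])
s=cam('scene','s5.png');t=cam('top','t5.png')
for c in(s,t):
    try: ringfit(c,p[2]-.116);
    except Exception as e: print(e)
    shaft(c)
a=cv2.resize(t['pixels'][140:270,320:450],None,fx=3,fy=3)
b=cv2.resize(s['pixels'][150:300,270:420],None,fx=3,fy=3)
im=np.zeros((450,840,3),np.uint8); im[:390,:390]=a; im[:,390:]=b
cv2.imwrite('pics/crop5.png',im[:,:800,::-1])
E
```

```text
[0.47191083 0.00237921 0.24916228] [-5.04889022e-04  4.29013432e-02  9.99079156e-01  2.44242364e-04]
ring 102 z 0.13301300664620103 ctr [ 0.49143443 -0.00098538] rms 0.003166565842231034 [ 0.46624681 -0.0206488 ] [0.51158447 0.01921039]
nose 48 [ 0.49239024 -0.00202145  0.1016744 ]
ring 14 z 0.13479955242672234 ctr [ 0.47410554 -0.0020901 ] rms 0.001592711130512565 [0.47146128 0.01196558] [0.48596458 0.01590143]
nose 0 [nan nan nan]h.py:34: RuntimeWarning: Mean of empty slice.
  print('nose',m.sum(),P[m].mean(0)); return P[m].mean(0)
  ret = um.true_divide(
```

View pics/crop5.png

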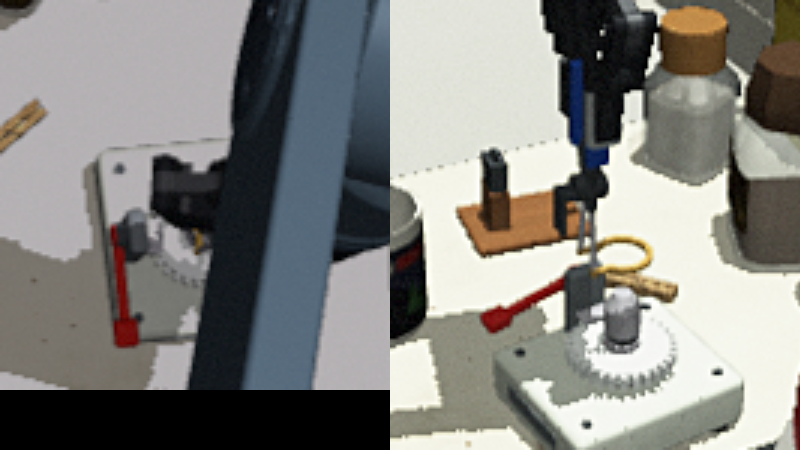

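The ring, at right-hand crop (620,255), hangs just above the shaft nose at (622,300), and the lever is down. I'll refine the fit, leaving out the ears.

```bash
python3 - <<'E'
from h import *
s,t=load('s5'),load('top0')
z=.1331
P=pts(s); hsv=cv2.cvtColor(s['pixels'],cv2.COLOR_RGB2HSV)
m=(cv2.inRange(hsv,(15,80,60),(34,255,255))>0)&(abs(P[...,0]-.5)<.06)&(abs(P[...,1])<.06)&(abs(P[...,2]-z)<.02)
W=np.array([onz(s,u,v,z) for v,u in np.argwhere(m)])
for x0 in(.486,.492,.497):
    w=W[W[:,0]>x0]
    f=least_squares(lambda p:np.hypot(w[:,0]-p[0],w[:,1]-p[1])-p[2],[.495,0,.017],loss='soft_l1',f_scale=.001)
    print(len(w),f.x,np.std(f.fun))
for c in(s,load('s2'),load('scene0'),t):
    P=pts(c); near=(abs(P[...,0]-.495)<.02)&(abs(P[...,1])<.02)
    q=P[near&(P[...,2]>.1005)&(P[...,2]<.107)]
    q2=P[near&(P[...,2]>.082)&(P[...,2]<.091)]
    f=least_squares(lambda p:np.hypot(q2[:,0]-p[0],q2[:,1]-p[1])-.012,[.495,0],loss='soft_l1',f_scale=.001)
    print('top',len(q),q.mean(0),'cyl',len(q2),f.x,np.std(f.fun))
print(ctrl.get_obs()['eef_pos'])
E
```

```text
64 [ 0.49275979 -0.0006889   0.01717141] 0.0017756270282536677
53 [ 0.49262317 -0.00057645  0.01726355] 0.0017602464769540553
42 [ 0.49233776 -0.00065974  0.01750518] 0.0017225524562764231
top 33 [ 0.49279503 -0.00113268  0.10269674] cyl 44 [0.4936514  0.00069298] 0.0011872740796350092
top 33 [ 0.49233418 -0.0012718   0.10278575] cyl 46 [0.49399139 0.00098356] 0.0011394005428065222
top 33 [ 0.49368237 -0.00203342  0.10293432] cyl 47 [0.49378764 0.00087019] 0.001336402276349528
top 50 [ 0.4956363  -0.0009218   0.10256805] cyl 16 [ 0.49628137 -0.00118403] 0.0006319596736380296
[0.47217183 0.0024468  0.24955919]
```

Seen by either camera, the ring is within about 1 mm of the shaft axis. Descending with force checks.

servo_tool --motion '[[[-0.05, -0.05, 0.8, 0, 1], [-0.05, -0.05, 1.6, 0, 1], [-0.05, -0.05, 2.4, 0, 1], [-0.05, -0.05, 3.2, 0, 1], [-0.05, -0.05, 3.8, 0, 1]]]'

```text
time_s: 8.35
eef_pos: [0.4721, 0.0012, 0.2104]
eef_rot: [-0.001, 0.043, 0.999, 0.0]
wrist_force: [-0.7, -0.5, -1.2]
opening: 0.391
grasp_force: 61.1
```

servo_tool --motion '[[[0, 0, 0.3, 0, 1], [0, 0, 0.5, 0, 1]]]'

```text
time_s: 8.55
eef_pos: [0.4724, 0.0011, 0.2062]
eef_rot: [-0.0, 0.043, 0.999, 0.0]
wrist_force: [0.3, 0.4, -1.8]
opening: 0.391
grasp_force: 61.1
```

No contact so far. On down to the groove level (TCP z of about 0.186).

servo_tool --motion '[[[0, 0, 0.5, 0, 1], [0, 0, 1, 0, 1], [0, 0, 1.5, 0, 1], [0, 0, 2, 0, 1], [0, 0, 2, 0, 1]]]'

```text
time_s: 9.05
eef_pos: [0.472, 0.0012, 0.1857]
eef_rot: [-0.001, 0.043, 0.999, 0.0]
wrist_force: [0.4, 0.0, -1.0]
opening: 0.394
grasp_force: 61.1
```

servo_tool --motion '[[[0, 0, 0, 0, 1], [0, 0, 0, 0, 1], [0, 0, 0, 0, 1]]]'

```text
time_s: 9.35
eef_pos: [0.4727, 0.001, 0.1869]
eef_rot: [0.0, 0.043, 0.999, -0.0]
wrist_force: [-0.6, 0.3, -1.8]
opening: 0.39
grasp_force: 61.1
```

```bash
python3 - <<'E'
from h import *
o=ctrl.get_obs(); p=o['eef_pos'];print(p,o['wrist_force'])
s=cam('scene','s6.png'); print(ctrl.get_obs()['eef_pos'])
P=pts(s); hsv=cv2.cvtColor(s['pixels'],cv2.COLOR_RGB2HSV)
near=(abs(P[...,0]-.495)<.06)&(abs(P[...,1])<.06)
m=(cv2.inRange(hsv,(15,80,60),(34,255,255))>0)&near&(P[...,2]>.05)&(P[...,2]<.09)
print(m.sum(),np.median(P[m],0))
for z in(.068,.070,.072):
    W=np.array([onz(s,u,v,z) for v,u in np.argwhere(m)]); w=W[W[:,0]>.487]
    f=least_squares(lambda p:np.hypot(w[:,0]-p[0],w[:,1]-p[1])-p[2],[.495,0,.017],loss='soft_l1',f_scale=.001)
    print(z,len(w),f.x,np.std(f.fun))
q=P[near&(P[...,2]>.1005)&(P[...,2]<.107)]; print('nose',len(q),np.median(q,0))
red=(cv2.inRange(hsv,(0,170,60),(6,255,255))>0)&(abs(P[...,0]-.46)<.07)&(abs(P[...,1]-.05)<.05)
r=P[red]; r=r[r[:,0]>.446]; print('lever slope',np.polyfit(r[:,0],r[:,2],1)[0])
b=cv2.resize(s['pixels'][180:300,270:420],None,fx=5,fy=5)
cv2.imwrite('pics/crop6.png',b[:,:,::-1])
E
```

```text
[0.47274987 0.00100635 0.18687368] [-0.6434151   0.34051094 -1.78241097]
[0.47269593 0.00105417 0.18685123]
81 [ 0.48757564 -0.01268703  0.07071134]
0.068 45 [0.49546889 0.0019965  0.0174767 ] 0.0021962508850350455
0.07 42 [4.93700311e-01 1.06582949e-04 1.79654601e-02] 0.0020379695338117202
0.072 38 [ 0.49384826 -0.00331602  0.01644894] 0.0019340693427209528
nose 61 [ 0.48728317 -0.00199762  0.10320194]
lever slope 0.17554002476773842
```

View pics/crop6.png

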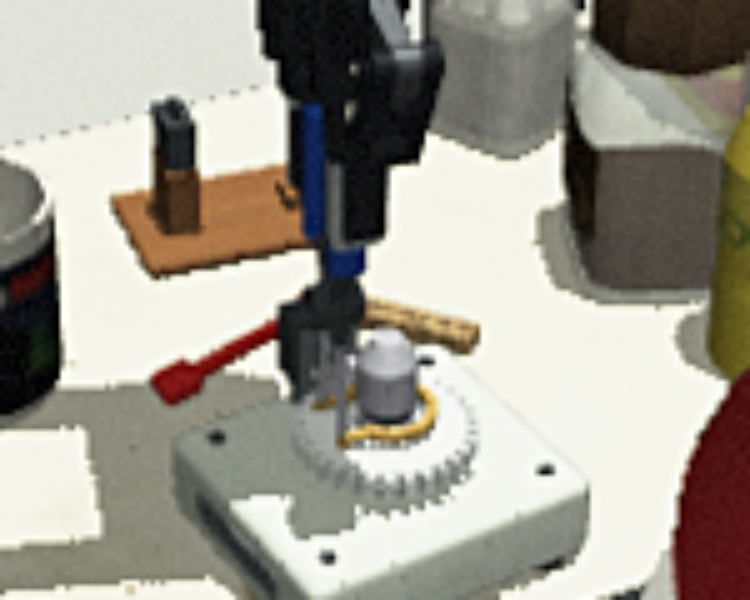

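The ring at crop (390,405) encircles the shaft at z of about 0.0705, clear of the gear. The wrist force is only the pliers' weight, and the lever is down. Handing in.

```bash
python3 -c "
from bench import ctrl
print(ctrl.hand_in())"
```

```text
the job is handed in; nothing more can be done
None
```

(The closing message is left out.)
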